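# Scan a finned sensor and hold it up to the inspection camera

## Robot

A 6-joint arm with a two-finger parallel gripper is mounted at the origin on the work surface. World frame = base frame: x ahead of the robot, y to its left, z up, the work surface at z = 0. Lengths are in mm, angles in rad, forces in N, time in s.
With the tool pointing down it reaches from about 400 to 925 mm from the base axis. Payload 12.5 kg.
Tool frame: the origin (TCP) lies midway between the tips of the shut fingers; the grasp point (between the pads) lies 19 mm behind it; z points along the fingers, y is the line along which they close (so a half turn about z gives the same grasp; the last joint's range is limited). The gripper opens to 95 mm and grips with 3 to 60 N. Pads are 20 mm wide; open, the fingers measure 119 mm over their backs; the gripper's body (75 mm by 180 mm) begins 59 mm behind the grasp point.
Start: joints at [1.223, 0.491, 1.559, -0, 1.092, -0.106], TCP at [149.638, 606.84, 214.661] pointing down, gripper open.
Joint ranges: [-3.1, 3.1], [-0.84, 2.19], [0.05, 2.79], [-1.13, 4.28], [0.06, 2.93], [-2.69, 2.69]. Speed limits (rad/s): [2.22, 2.22, 2.79, 3.14, 3.14, 3.14].

## Interface

Orientations are given as [roll, pitch, yaw] about the fixed x, y, z axes, in that order (R = Rz(yaw) Ry(pitch) Rx(roll)).
In Python, from cell import env gives the robot as it stands.
- The arm moves only by the shell command python3 -m inch 'ROWS'. ROWS is JSON, a list of rows, each a list of 7 numbers: the turn, a rotation vector about the tool's x, y, z in rad, then the shift along the tool's x, y, z in cm, then the closure, from -1 (fully open) to 1 (shut). A call has 1 to 20 rows; each row shifts and turns the commanded pose from where the row before left it, along the tool's axes as they then stand; what a row does not reach is not made up. A row lasts 1/8 s, in which the tool goes at most 62.5 mm and 10.7 degrees, less where a joint would pass 70% of its speed; a pose out of reach is approached as far as the arm can. A call with a gripper value outside its range is refused whole. The fingers move at their own pace and stop on an object; the grip force is fixed at half the most. Time passes only in rows, so rows that do not move let the fingers close. It gives the time, the measured TCP pose, the force, the opening and the grip force at its end, in the units of the state.
- env.state(): the state, without advancing time (a new reading comes with each control period).
- env.read_camera(name): name is "side" or "top" or "wrist"; returns a dict with "img" (420x560x3 uint8, red, green, blue), "depth" (420x560 float32, mm along the optical axis (not along the pixel's ray), 0 where there is no reading), "fx", "fy", "cx", "cy" (pixels), "position" and "orientation" of the camera in the world. Camera axes: x right, y down, z forward; pixel columns grow to the right and rows downward; lengths in mm; the calibration is good to about 2 mm. A picture is of the moment at which its call begins.
- env.job_done(): hands the job in; it is judged then, once.
Trained networks look in a picture, given as the dict that the camera call returned (one of the last four; its "shot" number tells which), for a name from the list of things; names that differ only in an ending like _2 or _b are one class to them, and where a whole thing is asked for, a point or a joint stands for the part that bears it (a point fixed in the world has none). Each returns a list of dicts, best first, with "score" (0 to 1); they miss things now and then, are a little off and sometimes report something else, mostly with a low value. They report only what shows in the picture. A call takes as long as a camera call. They do not tell look-alikes from the thing itself.
- env.find_in(picture, target): "centre" ([x, y, z] in mm, in the coordinates of the camera as it stood for that picture, good to about 4 mm: the middle of the surface that is visible of it).
- env.trace(picture, target): "mask" (420x560 bool, what is visible of it).
The state is a dict: "t": time; "joints": joint angles; "qvel": joint speeds; "tau": joint torques, N m; "eef_pos": TCP position; "tcp_rot": TCP orientation; "ft_force": force on the tool from outside, world axes, zero at the start; "moment": the same for the moment, N m; "opening": opening from 0.0 (shut) to 1.0 (fully open); "grip_force": force on a finger pad.
Only numpy, scipy, OpenCV 4.12 (cv2) and the standard library are available. Lean on these libraries where they do the work, as an engineer would, in place of code of your own. Each camera call takes 0.05 s, during which the arm holds its last target. There are 200 camera calls.

## Task

The finned sensor on the code scanner's round pad has its code label turned away: turn it, standing on the pad, until the label squarely faces the scanner window, and let it stand still there for a second. Then pick it up and present it to the inspection camera on the post: label centred on the camera's line of sight 12 cm in front of the lens, facing straight into the lens, the sensor not rolled sideways (its finned crown is the upper end). Finish while holding it there steadily in the air; do not touch the camera and leave the heat sink, screwdriver and glove box alone.

Things in the scene. Friction and masses are not known exactly. Their poses are not given: they have to be found in the camera images.
- sensor: Upright cylinder, 58 mm across, 82 mm tall, 0.26 to 0.49 kg: aluminium fins at foot (to 28 mm) and crown (from 54 mm up; grip here), black band between. On one side an aluminium connector cover, 24 mm wide, 8 to 34 mm above the underside, sticks out to 38 mm from the axis, with a white code label on its face. Origin: centre of the underside. x points out through the label, z up through the crown.
- label (a point): Centre of the white code label on the sensor: 38.5 mm from the sensor's axis along sensor x and 21 mm above its underside. Axes as the sensor's (x points out of the label).
- station: Code scanner, fixed to the table: dark steel plate 130 x 235 mm, 8 mm thick, with a round rubber pad (90 mm across, top 10 mm above the table) and a grey scanner block 70 x 55 mm, its top 68 mm above the table. Origin: on the table under the pad's centre. y points level from the pad to the scanner block, z up.
- pad (a point): Centre of the pad's top, 10 mm above the table, where the sensor stands at the start (within 6 mm). Axes as the station's.
- window (a point): Glass of the scanner window, on the block's face towards the pad, 108 mm from the pad's centre along station y and 34 mm above the table. It looks along station -y. Axes as the station's.
- camera: Fixed stand of the inspection camera: base 90 x 110 mm, upright post 18 mm thick, 342 mm tall, 95 mm along +x from the origin; grey head 44 mm square, 85 mm long with its black lens barrel. Origin: on the table, straight below the lens, which is 270 mm above the table. The camera looks along the stand's -x, tipped 30 degrees downward.
- lens (a point): Centre of the camera lens's front glass. x points along the line of sight, out of the lens (30 degrees below level), y is level, z points up and square to the line of sight.
- focus (a point): The point on the line of sight 120 mm in front of the lens, where the label's centre belongs; about 210 mm above the table. Axes as the lens's. A well presented sensor has its x against this x, its y against this y and its z along this z, so its crown leans 30 degrees away from the camera.
- heatsink: Bystander: loose finned aluminium heat sink, a disc 72 mm across and 36 mm tall. Origin: centre of the underside.
- driver: Bystander: screwdriver lying on the mat, 200 mm long, black handle and steel shaft. Origin: middle of its length, on the mat.
- glovebox: Bystander: white paperboard glove box 120 x 230 x 75 mm. Origin: centre of the underside.
There are look-alikes about, which are no part of the job. Leave any orange or pink look-alike of the sensor alone.

How it is judged (in metres and radians):
On the way:
1. the sensor stands on the pad, still, its label facing the scanner window (within about 11 degrees) (horizontal distance between sensor and pad below 0.02 m and z of sensor in the frame of pad below 0.004 m and angle between sensor's own z axis and vertical below 0.1 rad and angle between the x axis of sensor and the y axis of pad, either way round below 0.2 rad and horizontal distance between label and window below 0.1 m and linear speed of sensor below 0.02 m/s and angular speed of sensor below 0.15 rad/s), for 0.5 s.
At the end, for the whole second after the job is handed in: The gripper holds the sensor still in the air, label centre within 20 mm of the point 120 mm in front of the lens, label facing the lens and the sensor not rolled, each within about 11 degrees, crown the upper end, touching nothing but the fingers (distance between label and focus below 0.02 m and distance between sensor and lens above 0.135 m and angle between the x axis of sensor and the x axis of lens, either way round below 0.2 rad and angle between the y axis of sensor and the y axis of lens, either way round below 0.2 rad and angle between sensor's own z axis and vertical below 0.9 rad and height (world z) of sensor above 0.12 m and contact force between the fingers and sensor above 2 N and contact force between sensor and camera below 0.1 N and linear speed of sensor below 0.02 m/s and angular speed of sensor below 0.15 rad/s); the arm keeps its last pose, push and grip.
It fails at once if the heat sink is moved more than 20 mm (distance of heatsink from where it was at the start of the episode above 0.02 m).
It fails at once if the screwdriver is moved more than 20 mm (distance of driver from where it was at the start of the episode above 0.02 m).
It fails at once if the glove box is moved more than 20 mm (distance of glovebox from where it was at the start of the episode above 0.02 m).
It fails at once if the camera or its stand is touched (contact force between camera and anything else above 1 N).
It also fails if it takes over 45 s, if anything falls off the work surface, if the arm or the gripper's body presses on something with over 40 N, if the wrist force passes 120 N, or if a joint passes its speed limit or range.

## Working session

There is one attempt and no reset: what is moved stays moved. The work goes in short steps, Python scripts to look and compute and a shell command to move; the robot and the scene stay as the last step left them, time stands still between calls to the robot, and variables do not carry over. Pictures are saved under pics/ and viewed, at most 10 in all, crops included, and the job is handed in when it is done.

```bash
ls; mkdir -p pics
cat > h.py <<'E'
import numpy as np, cv2
from scipy.spatial.transform import Rotation as R
from cell import env
def T(o): 
    o=np.array(o,float)
    return o if o.shape==(3,3) else R.from_euler('xyz',o).as_matrix()
def w(pic,p): return T(pic['orientation'])@np.array(p)+np.array(pic['position'])
def cloud(pic,mask):
    v,u=np.nonzero(mask&(pic['depth']>0)); d=pic['depth'][v,u]
    c=np.c_[(u-pic['cx'])/pic['fx']*d,(v-pic['cy'])/pic['fy']*d,d]
    return c@T(pic['orientation']).T+np.array(pic['position']),u,v
def pix(pic,p):
    c=T(pic['orientation']).T@(np.array(p)-np.array(pic['position'])); return c[:2]/c[2]*[pic['fx'],pic['fy']]+[pic['cx'],pic['cy']]
E
cat > a.py <<'E'
from h import *
np.set_printoptions(precision=1,suppress=True)
print(env.state())
P={n:env.read_camera(n) for n in('top','side','wrist')}
for n,p in P.items():
    cv2.imwrite(f'pics/{n}0.png',p['img'][:,:,::-1]); print(n,p['position'],p['orientation'],p['fx'],p['cx'],p['cy'])
    for t in('sensor','station','camera','heatsink','driver','glovebox','label'):
        try:
            for r in env.find_in(p,t)[:4]: print(n,t,round(r['score'],2),w(p,r['centre']),pix(p,w(p,r['centre'])))
        except Exception as e: print(n,t,e)
E
python3 a.py
```

```text
pics
{'t': 0.0, 'joints': array([ 1.2,  0.5,  1.6, -0. ,  1.1, -0.1]), 'qvel': array([-0., -0., -0., -0.,  0., -0.]), 'tau': array([ -0. , -61.3, -25.8,   0.1,   0. ,  -0. ]), 'eef_pos': array([149.6, 606.6, 214.1]), 'tcp_rot': array([-3.1, -0. ,  2.9]), 'ft_force': array([0.1, 0.3, 0.7]), 'moment': array([ 0., -0.,  0.]), 'grip_force': 0.0, 'opening': 1.0011443102204247}
top [ 447.    38.4 1120.3] [-3.   0.  -1.6] 440.82596181039736 282.4720206490867 202.9844100898574
top sensor 0.95 [ 338.7 -114.4   83.4] [351.7 304.8]
top sensor 0.87 [ 343.4 -211.6   77.4] [393.3 302.9]
top sensor 0.75 [ 446.5 -321.3   80.3] [439.8 258.5]
top sensor 0.66 [ 481.6 -193.2   90.9] [385.6 242.7]
top station 0.94 [ 481.7 -128.7    6.3] [352.3 243.5]
top camera 0.56 [774.3 280.1 283.4] [165.1  88.9]
top camera 0.35 [744.9 270.5 305. ] [166.4  99.4]
top heatsink 0.74 [508.2 108.5  26.9] [257.7 231.6]
top driver 0.8 [ 766.3 -238.9   22.2] [395.4 131.9]
top driver 0.59 [ 481.2 -193.8   92.2] [386.  242.9]
top glovebox 0.62 [531.2 351.6  73.8] [154.7 219.9]
top label 0.95 [ 484.4 -196.4   90. ] [386.8 241.6]
[... 343 characters left out ...]
9   79.4] [218.2 315.7]
side sensor 0.93 [ 475.5 -211.1   88.6] [299.3 311.6]
side sensor 0.89 [ 444.5 -336.5   76.9] [319.5 376.5]
side station 0.9 [ 463.6 -127.     6.6] [274.9 303.4]
side camera 0.83 [790.  275.1 226.8] [308.8 103.5]
side heatsink 0.64 [515.6  91.1  29.1] [253.4 227.1]
side driver 0.6 [ 759.8 -243.6   18.4] [409.4 286.3]
side glovebox 0.62 [526.8 312.9  72.1] [223.2 166.9]
side label 0.92 [ 604.3 -142.7   67. ] [332.  268.9]
side label 0.89 [ 439.6 -340.2   78.7] [318.4 379.3]
side label 0.79 [ 332.4 -134.9   73.1] [220.3 316. ]
side label 0.73 [ 475.4 -216.1   79.3] [300.3 315.9]
wrist [ 78.7 624.4 385.2] [2.9 0.  1.3] 350.0392336686543 277.845800586994 209.1870813870863
```

```bash
python3 -c "
import cv2,numpy as np
a=cv2.imread('pics/top0.png');b=cv2.imread('pics/side0.png')
c=np.vstack([cv2.resize(a[60:360,120:520],(640,480))]);cv2.imwrite('pics/topc.png',c)
cv2.imwrite('pics/sidec.png',cv2.resize(b[50:420,130:480],(756,600*0+799))[:600] if 0 else cv2.resize(b[60:420,140:460],(533,600)))
"
```

```text
(no output)
```

View pics/topc.png

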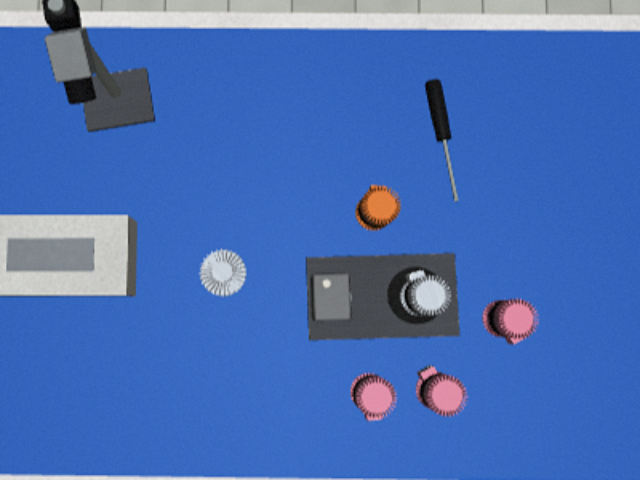

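View pics/sidec.png

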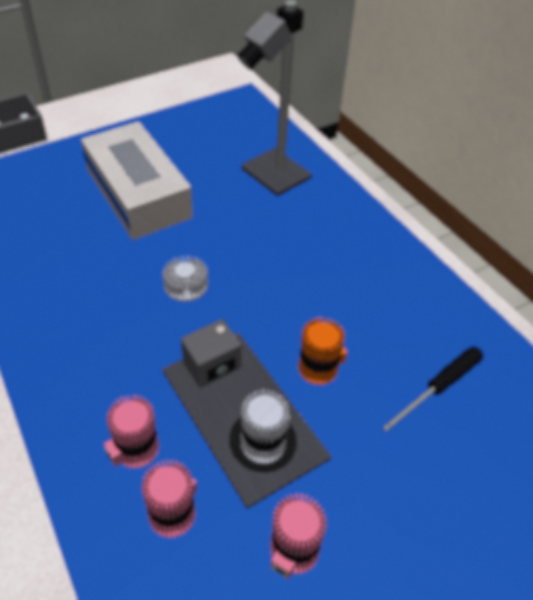

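The true sensor is the bare-aluminium one on the round pad, at top-view crop pixel (425,295), i.e. full (386,243). The orange one at (380,205) and the pinks at (515,320), (445,395) and (375,397) are look-alikes by colour, and none of them stands on the pad. The sensor's cover points up in the image (+x), and the scanner block is to the left (+y). The camera stand is at upper left. Next I'll measure the poses.

```bash
cat > b.py <<'E'
from h import *
np.set_printoptions(precision=3,suppress=True)
for n in('top','side'):
    p=env.read_camera(n)
    full,u,v=cloud(p,np.ones((420,560),bool)); img=p['img'][v,u].astype(int)
    # station plate: z~8 dark grey near
    sat=img.max(1)-img.min(1)
    near=(abs(full[:,0]-470)<170)&(abs(full[:,1]+130)<200)
    m=near&(sat<25)&(full[:,2]>-4)&(full[:,2]<18)&(img.max(1)<130)
    pl=full[m]; r=cv2.minAreaRect(pl[:,:2].astype(np.float32)); print(n,'plate',m.sum(),r,np.median(pl[:,2]))
    bl=full[near&(sat<25)&(abs(full[:,2]-68)<6)&(full[:,1]>-110)&(full[:,1]<20)]
    if len(bl)>5: print(' block',len(bl),bl.mean(0),cv2.minAreaRect(bl[:,:2].astype(np.float32)))
    s=env.trace(p,'sensor')
    for q in s:
        c,_,_=cloud(p,q['mask']); cc=np.median(c,0)
        if np.hypot(cc[0]-480,cc[1]+200)<40:
            top=c[abs(c[:,2]-92)<6]; print(' sensor',q['score'],len(c),'top rect',cv2.minEnclosingCircle(top[:,:2].astype(np.float32)),top.mean(0))
            lo=c[(c[:,2]>20)&(c[:,2]<56)]; print(' low',len(lo),lo.mean(0) if len(lo) else '')
    # camera stand
    near=(full[:,0]>550)&(full[:,0]<900)&(full[:,1]>150)&(full[:,1]<420)&(sat<40)
    ba=full[near&(full[:,2]>-5)&(full[:,2]<35)&(img.max(1)<120)]
    print(' base',len(ba),np.median(ba[:,2]),cv2.minAreaRect(ba[:,:2].astype(np.float32)))
    for z in range(40,400,40):
        q=full[near&(abs(full[:,2]-z)<20)]; print('  z',z,len(q),q.mean(0) if len(q) else '',q.min(0) if len(q) else '',q.max(0) if len(q) else '')
E
python3 b.py
```

```text
top plate 3336 ((467.6553955078125, -165.61740112304688), (309.87335205078125, 216.5928955078125), 64.5054702758789) 7.881448356412989
 block 667 [475.553 -59.439  67.53 ] ((470.20318603515625, -69.64625549316406), (77.29239654541016, 252.9316864013672), 89.96660614013672)
 sensor 0.74 675 top rect ((479.71142578125, -200.03065490722656), 28.967252731323242) [ 479.412 -200.071   89.988]
 low 104 [ 491.836 -184.108   39.782]
 base 1244 11.337898311570143 ((694.9673461914062, 266.3040466308594), (291.779541015625, 109.62751007080078), 9.789355278015137)
  z 40 93 [664.544 260.264  40.955] [550.493 244.486  20.157] [810.322 291.725  59.576]
  z 80 1404 [580.298 328.556  74.649] [550.021 244.877  60.485] [807.856 419.794  99.563]
  z 120 49 [798.878 281.583 120.683] [794.724 276.229 101.083] [806.53  291.383 139.94 ]
  z 160 35 [800.133 279.24  159.62 ] [794.584 276.545 142.035] [807.183 284.07  179.877]
  z 200 13 [802.558 277.611 192.195] [797.907 276.433 182.503] [805.573 278.66  204.903]
  z 240 0   
  z 280 311 [725.587 265.769 288.687] [703.33  251.419 271.646] [793.073 298.342 299
[... 848 characters left out ...]
89.209 317.172  75.884] [550.002 243.086  60.076] [808.732 419.411  99.09 ]
  z 120 49 [803.172 280.224 121.624] [796.188 275.557 100.002] [814.464 285.434 139.284]
  z 160 72 [803.374 280.514 160.652] [797.033 274.941 140.713] [815.014 288.914 179.915]
  z 200 74 [803.505 280.499 200.409] [795.97  275.834 181.041] [813.872 289.899 219.582]
  z 240 83 [800.664 280.534 241.092] [719.659 266.548 220.316] [814.781 290.457 259.949]
  z 280 334 [746.734 262.994 284.454] [703.924 249.359 260.234] [814.192 289.149 299.988]
  z 320 552 [772.492 271.6   318.266] [726.228 249.291 300.028] [824.343 303.303 339.875]
  z 360 20 [806.086 284.6   342.998] [797.644 277.553 340.012] [815.394 293.438 344.993]
```

```bash
cat > c.py <<'E'
from h import *
np.set_printoptions(precision=2,suppress=True)
for n in('top','side'):
    p=env.read_camera(n)
    full,u,v=cloud(p,np.ones((420,560),bool)); img=p['img'][v,u].astype(int); sat=img.max(1)-img.min(1)
    near=(full[:,0]>655)&(full[:,0]<880)&(full[:,1]>200)&(full[:,1]<400)&(sat<40)
    ba=full[near&(full[:,2]>3)&(full[:,2]<22)&(img.max(1)<120)]
    print(n,'base',len(ba),cv2.minAreaRect(ba[:,:2].astype(np.float32)))
    po=full[near&(full[:,2]>60)&(full[:,2]<220)&(full[:,0]>780)]; print(' post',po.min(0),po.max(0))
    he=full[near&(full[:,2]>240)&(full[:,0]<785)]
    print(' head',len(he),cv2.minAreaRect(he[:,:2].astype(np.float32)), he[:,0].min())
    g=full[near&(full[:,2]>240)&(full[:,0]<785)&(img.min(1)>90)]
    c=g.mean(0); vv=np.linalg.svd(g-c)[2]; print(' grey',len(g),c,vv)
    s=[q for q in env.trace(p,'sensor')]
    for q in s:
        c,uu,vv=cloud(p,q['mask']); cc=np.median(c,0)
        if np.hypot(cc[0]-480,cc[1]+200)<40:
            d=c[:,:2]-[480,-200.5]; r=np.hypot(*d.T); k=(r>31)&(r<42)&(c[:,2]>14)&(c[:,2]<50)
            print(' cover',k.sum(),np.degrees(np.arctan2(d[k,1],d[k,0])),c[k,2])
p=env.read_camera('top'); x=pix(p,[482,-195,80]).astype(int)
cr=p['img'][x[1]-40:x[1]+40,x[0]-40:x[0]+40,::-1]; cv2.imwrite('pics/sens1.png',cv2.resize(cr,(560,560),interpolation=cv2.INTER_NEAREST))
E
python3 c.py
```

```text
top base 1187 ((794.1696166992188, 283.2369079589844), (89.87188720703125, 109.41919708251953), 10.1378812789917)
 post [794.28 276.17  60.76] [808.95 293.16 205.13]
 head 1046 ((744.3978881835938, 275.0149230957031), (83.90999603271484, 45.18167495727539), 8.914113998413086) 703.3103918018603
 grey 666 [749.97 275.8  317.09] [[-0.86 -0.13 -0.5 ]
 [ 0.16 -0.99 -0.01]
 [ 0.49  0.08 -0.87]]
 cover 21 [16.02 11.57  9.35  3.95 27.18 25.21 19.52 16.97 12.55  8.5   5.77 -1.11
 35.36 33.7  31.38 26.75 23.37 35.85 36.98 32.77 38.56] [44.15 42.57 47.26 43.66 40.21 44.84 39.6  43.41 42.65 43.2  47.21 41.06
 38.29 43.25 46.54 43.91 45.42 32.37 45.82 43.94 32.49]
side base 549 ((794.5713500976562, 280.2025451660156), (86.4712142944336, 106.89813995361328), 10.358735084533691)
 post [796.14 272.95  60.22] [814.96 293.13 219.28]
 head 628 ((742.5792236328125, 271.2740478515625), (75.5579605102539, 46.749671936035156), 14.887116432189941) 703.5271763489816
 grey 251 [749.83 274.69 316.12] [[-0.78 -0.08 -0.63]
 [ 0.11 -0.99 -0.02]
 [ 0.62  0.08 -0.78]]
 cover 3 [-2.66 -2.84 -1.63] [43.16 38.99 32.82]
```

View pics/sens1.png

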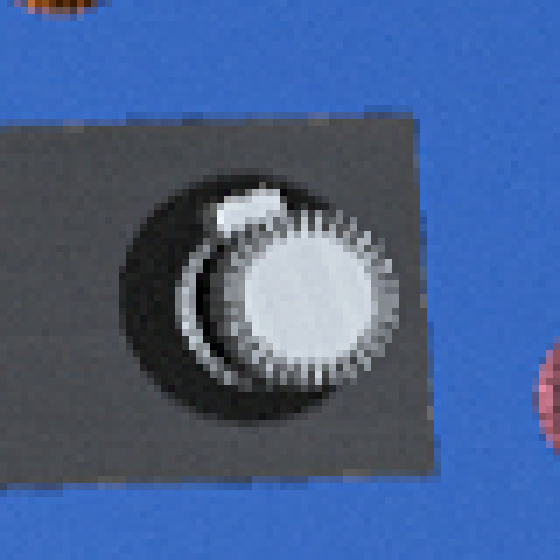

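Enlarged, the thing on the pad is the aluminium sensor with its white-topped cover facing image-up and slightly left, at crop (250,205), so its label sits at about 16°. The scanner is at about 92°. I'll write a planning helper and hover over it.

```bash
cat >> h.py <<'E'
def down(yaw): # tool pointing down, tool x at yaw (deg)
    a=np.radians(yaw); x=np.array([np.cos(a),np.sin(a),0]); z=np.array([0,0,-1.]); return np.c_[x,np.cross(z,x),z]
def step(p0,R0,p1,R1):
    print('turn rad',(R.from_matrix(R0.T@R1)).as_rotvec().round(4),'shift cm in start axes',(R0.T@(np.array(p1)-p0)/10).round(3),'in end axes',(R1.T@(np.array(p1)-p0)/10).round(3))
def now():
    s=env.state(); return np.array(s['eef_pos']),T(s['tcp_rot']),s
E
python3 - <<'E'
from h import *
p,r,s=now(); print(p,s['tcp_rot'],r.round(3))
m=down(90)
step(p,r,p,m)
a=np.array([430,250,215.]); b=np.array([480,-200,215.]); 
step(p,m,a,m); step(a,m,b,m); step(b,m,b,down(16))
E
```

```text
[149.64588986 606.85427133 214.69121558] [3.14144451e+00 1.62560783e-05 2.89980143e+00] [[-0.971  0.239  0.   ]
 [ 0.239  0.971  0.   ]
 [-0.     0.    -1.   ]]
turn rad [ 1.000e-04 -1.000e-04  1.329e+00] shift cm in start axes [0. 0. 0.] in end axes [0. 0. 0.]
turn rad [0. 0. 0.] shift cm in start axes [-3.5685e+01  2.8035e+01 -3.1000e-02] in end axes [-3.5685e+01  2.8035e+01 -3.1000e-02]
turn rad [0. 0. 0.] shift cm in start axes [-45.   5.   0.] in end axes [-45.   5.   0.]
turn rad [0.     0.     1.2915] shift cm in start axes [0. 0. 0.] in end axes [0. 0. 0.]
```

```bash
python3 -m inch '[[0,0,0.166,0,0,0,-1],[0,0,0.166,0,0,0,-1],[0,0,0.166,0,0,0,-1],[0,0,0.166,0,0,0,-1],[0,0,0.166,0,0,0,-1],[0,0,0.166,0,0,0,-1],[0,0,0.166,0,0,0,-1],[0,0,0.166,0,0,0,-1],[0,0,0,-4,3.1,0,-1],[0,0,0,-4,3.1,0,-1],[0,0,0,-4,3.1,0,-1],[0,0,0,-4,3.1,0,-1],[0,0,0,-4,3.1,0,-1],[0,0,0,-4,3.1,0,-1],[0,0,0,-4,3.1,0,-1],[0,0,0,-4,3.1,0,-1],[0,0,0,-3.7,3.2,0,-1]]' && python3 -m inch '[[0,0,0,-5,0.5,0,-1],[0,0,0,-5,0.5,0,-1],[0,0,0,-5,0.5,0,-1],[0,0,0,-5,0.5,0,-1],[0,0,0,-5,0.5,0,-1],[0,0,0,-5,0.5,0,-1],[0,0,0,-5,0.5,0,-1],[0,0,0,-5,0.5,0,-1],[0,0,0,-5,1,0,-1],[0,0,0.16,0,0,0,-1],[0,0,0.16,0,0,0,-1],[0,0,0.16,0,0,0,-1],[0,0,0.16,0,0,0,-1],[0,0,0.16,0,0,0,-1],[0,0,0.16,0,0,0,-1],[0,0,0.16,0,0,0,-1],[0,0,0.17,0,0,0,-1],[0,0,0,0,0,0,-1]]'
cat > d.py <<'E'
from h import *
import sys
np.set_printoptions(precision=2,suppress=True)
p,r,s=now(); print(s['t'],p,np.degrees(s['tcp_rot']),s['joints'])
P=env.read_camera('wrist'); cv2.imwrite(f'pics/{sys.argv[1]}.png',P['img'][:,:,::-1])
for q in env.find_in(P,'sensor')[:3]: print(q['score'],w(P,q['centre']),pix(P,w(P,q['centre'])))
c,u,v=cloud(P,np.ones((420,560),bool)); im=P['img'][v,u].astype(int)
k=(abs(c[:,2]-92)<4)&(np.hypot(c[:,0]-480,c[:,1]+200)<45); print('crown',k.sum(),cv2.minEnclosingCircle(c[k,:2].astype(np.float32)))
ctr=np.array(cv2.minEnclosingCircle(c[k,:2].astype(np.float32))[0])
d=c[:,:2]-ctr; rr=np.hypot(*d.T); k=(rr>31)&(rr<41)&(c[:,2]>20)&(c[:,2]<48); print('cover',k.sum(),np.degrees(np.arctan2(*d[k].mean(0)[::-1])),c[k].min(0),c[k].max(0))
if k.sum()>8: print(cv2.minAreaRect(c[k,:2].astype(np.float32)))
E
python3 d.py w1
```

```text
t: 3.78
eef_pos: [430.9, 248.7, 214.9]
tcp_rot: [3.141, -0.0, 1.572]
ft_force: [0.2, 0.3, 0.4]
opening: 1.001
grip_force: 0.0
t: 6.02
eef_pos: [480.4, -199.8, 214.7]
tcp_rot: [-3.142, -0.0, 0.283]
ft_force: [0.1, 0.6, 0.5]
opening: 1.002
grip_force: 0.0
6.025 [ 480.44 -199.84  214.67] [-180.     -0.01   16.21] [-0.52  0.34  1.81  0.    0.99  0.77]
0.95 [ 487.34 -193.77   90.25] [273.22 192.98]
0.81 [ 340.02 -223.01   83.38] [260.66 338.47]
0.76 [ 462.4  -318.2    60.16] [387.36 244.31]
crown 2687 ((479.1615905761719, -199.6160430908203), 29.112232208251953)
cover 262 16.61386442651059 [ 504.01 -202.53   23.58] [ 518.63 -177.66   47.05]
((511.8268127441406, -189.8513946533203), (9.613058090209961, 23.716501235961914), 16.01997947692871)
```

View pics/w1.png

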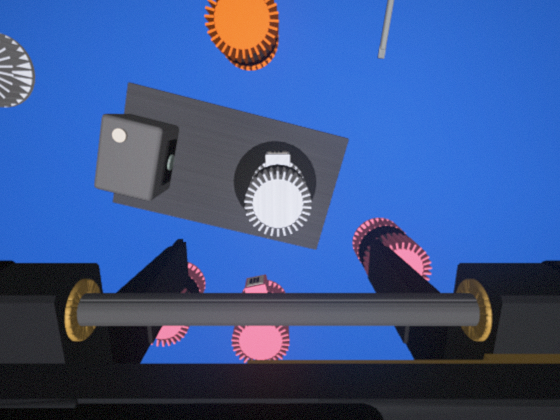

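The wrist view shows the sensor crown at (277,200) and its cover at (277,158), so the label sits at 16.3° and is aligned with the tool's x. The fingers straddle nothing else. Descend, grip and turn by 76° (1.328 rad, world +z, which is tool −z).

```bash
python3 -m inch '[[0,0,0,0,0,4,-1],[0,0,0,0,0,4,-1],[0,0,0,0,0,4,-1],[0,0,0,0,0,2.6,-1],[0,0,0,0,0,1,-1],[0,0,0,0,0,0,-1],[0,0,0,0,0,0,0.2],[0,0,0,0,0,0,1],[0,0,0,0,0,0,1],[0,0,0,0,0,0,1],[0,0,0,0,0,0,1],[0,0,0,0,0,0,1]]'
```

```text
t: 7.62
eef_pos: [480.5, -199.8, 58.8]
tcp_rot: [3.142, -0.0, 0.282]
ft_force: [-1.2, 0.2, 3.5]
opening: 0.606
grip_force: 30.0
```

```bash
python3 -m inch '[[0,0,-0.1,0,0,0,1],[0,0,-0.1,0,0,0,1],[0,0,-0.1,0,0,0,1],[0,0,-0.1,0,0,0,1],[0,0,-0.1,0,0,0,1],[0,0,-0.1,0,0,0,1],[0,0,-0.1,0,0,0,1],[0,0,-0.1,0,0,0,1],[0,0,-0.1,0,0,0,1],[0,0,-0.1,0,0,0,1],[0,0,-0.1,0,0,0,1],[0,0,-0.1,0,0,0,1],[0,0,-0.128,0,0,0,1],[0,0,0,0,0,0,1],[0,0,0,0,0,0,1]]' && python3 d.py w2
```

```text
t: 9.5
eef_pos: [480.8, -200.0, 58.8]
tcp_rot: [3.141, 0.0, 1.607]
ft_force: [1.5, -1.4, 2.5]
opening: 0.609
grip_force: 30.0
9.5 [ 480.83 -199.99   58.76] [179.95   0.02  92.07] [-0.52  0.57  1.96  0.    0.61 -0.56]
0.85 [ 446.97 -301.08    4.44] [227.25 353.38]
0.77 [ 591.32 -131.18   53.24] [505.74 132.82]
0.71 [ 356.97 -122.99   38.52] [45.   98.52]
crown 7515 ((480.752685546875, -193.0684356689453), 37.945587158203125)
cover 143 93.95529510634006 [ 467.55 -164.74   21.48] [ 491.29 -162.17   46.  ]
((479.3753662109375, -163.24378967285156), (23.766115188598633, 1.921081781387329), 2.5893027782440186)
```

The cover now faces 92.6° against the scanner's 92.4°. I'll let go, let the sensor stand for over a second, and check.

```bash
python3 -m inch '[[0,0,0,0,0,0,0.2],[0,0,0,0,0,0,-0.3],[0,0,0,0,0,0,-0.6],[0,0,0,0,0,0,-0.6],[0,0,0,0,0,0,-0.6],[0,0,0,0,0,0,-0.6],[0,0,0,0,0,0,-0.6],[0,0,0,0,0,0,-0.6],[0,0,0,0,0,0,-0.6],[0,0,0,0,0,0,-0.6],[0,0,0,0,0,0,-0.6],[0,0,0,0,0,0,-0.6]]' && python3 d.py w3
python3 - <<'E'
from h import *
for n in('top','side'):
    P=env.read_camera(n); x=pix(P,[480,-190,50]).astype(int)
    cv2.imwrite(f'pics/{n}3.png',cv2.resize(P['img'][max(0,x[1]-60):x[1]+60,x[0]-60:x[0]+60,::-1],(480,480)))
E
```

```text
t: 11.1
eef_pos: [480.5, -199.8, 58.6]
tcp_rot: [3.142, -0.0, 1.61]
ft_force: [-0.6, 0.6, 0.4]
opening: 0.801
grip_force: 0.0
11.1 [ 480.46 -199.82   58.61] [180.    -0.    92.23] [-0.52  0.57  1.96  0.    0.61 -0.56]
0.88 [ 354.2  -200.32   36.06] [ 61.68 236.51]
0.79 [ 485.18 -184.1    90.93] [289.35 255.44]
0.77 [ 444.5  -303.08    5.64] [223.89 356.9 ]
crown 7526 ((479.5284423828125, -188.6121826171875), 43.455692291259766)d.py:10: RuntimeWarning: Mean of empty slice.
  d=c[:,:2]-ctr; rr=np.hypot(*d.T); k=(rr>31)&(rr<41)&(c[:,2]>20)&(c[:,2]<48); print('cover',k.sum(),np.degrees(np.arctan2(*d[k].mean(0)[::-1])),c[k].min(0),c[k].max(0))
  ret = um.true_divide(
Traceback (most recent call last):
  File "d.py", line 10, in <module>
    d=c[:,:2]-ctr; rr=np.hypot(*d.T); k=(rr>31)&(rr<41)&(c[:,2]>20)&(c[:,2]<48); print('cover',k.sum(),np.degrees(np.arctan2(*d[k].mean(0)[::-1])),c[k].min(0),c[k].max(0))
                                                                                                                                                   ~~~~~~~~^^^
ValueError: zero-size array to reduction operation minimum which has no identity
```

View pics/w3.png

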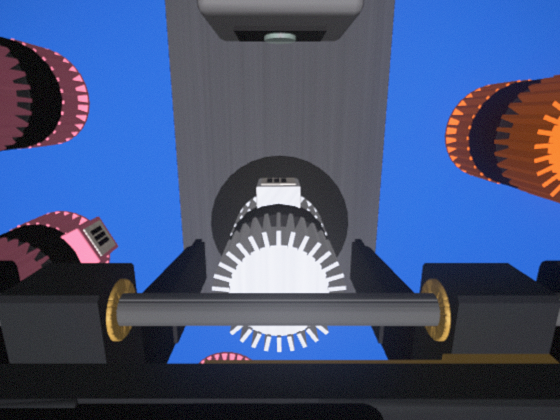

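The picture shows the cover with its label at (279,188), square to the scanner window at (280,37), and the fingers clear of the sensor. Regrip and lift.

```bash
python3 -m inch '[[0,0,0,0,0,0,0.2],[0,0,0,0,0,0,1],[0,0,0,0,0,0,1],[0,0,0,0,0,0,1],[0,0,0,0,0,0,1],[0,0,0,0,0,0,1],[0,0,0,0,0,-1,1],[0,0,0,0,0,-3,1],[0,0,0,0,0,-4,1],[0,0,0,0,0,-4,1],[0,0,0,0,0,-3,1],[0,0,0,0,0,-0.6,1],[0,0,0,0,0,0,1]]' && python3 -m inch '[[0,0,0.1,0,0,0,1],[0,0,0.13,0,0,0,1],[0,0,0.13,0,0,0,1],[0,0,0.13,0,0,0,1],[0,0,0.13,0,0,0,1],[0,0,0.13,0,0,0,1],[0,0,0.13,0,0,0,1],[0,0,0.13,0,0,0,1],[0,0,0.13,0,0,0,1],[0,0,0.13,0,0,0,1],[0,0,0.1,0,0,0,1],[0,0,0.067,0,0,0,1],[0,0,0,0,0,0,1]]'
python3 - <<'E'
from h import *
lens=np.array([711,267,270.]);a=np.radians(10.)
xs=np.array([np.cos(a)*.866,np.sin(a)*.866,.5]); ys=np.array([-np.sin(a),np.cos(a),0]); zs=np.cross(xs,ys)
Rt=np.c_[xs,-ys,-zs]; pt=lens-120*xs-38.5*xs+27.7*zs
p,r,s=now(); print(p,pt,s['joints']); step(p,r,pt,Rt)
E
```

```text
t: 12.92
eef_pos: [480.1, -199.6, 214.1]
tcp_rot: [-3.141, -0.0, 1.61]
ft_force: [-0.2, 0.1, -3.6]
opening: 0.607
grip_force: 30.0
t: 14.55
eef_pos: [480.0, -199.6, 213.2]
tcp_rot: [-3.14, 0.002, 0.173]
ft_force: [-0.2, 0.1, -3.3]
opening: 0.605
grip_force: 30.0
[ 479.98668485 -199.59898874  213.16684415] [562.18471563 240.75985022 214.7382    ] [-5.21244184e-01  3.44800735e-01  1.81427338e+00  9.54197132e-05
  9.85091269e-01  8.76275648e-01]
turn rad [-0.0013  0.5255 -0.0017] shift cm in start axes [ 15.686 -41.96   -0.116] in end axes [ 13.711 -41.94    7.735]
```

```bash
python3 -m inch '[[0,0,0,0.6,-1.7,0,1],[0,0,0,1.3,-3.5,0,1],[0,0,0,1.3,-3.5,0,1],[0,0,0,1.3,-3.5,0,1],[0,0,0,1.3,-3.5,0,1],[0,0,0,1.3,-3.5,0,1],[0,0,0,1.3,-3.5,0,1],[0,0,0,1.3,-3.5,0,1],[0,0,0,1.3,-3.5,0,1],[0,0,0,1.3,-3.5,0,1],[0,0,0,1.3,-3.5,0,1],[0,0,0,1.3,-3.5,0,1],[0,0,0,0.8,-1.76,-0.1,1],[0,0,0,0,0,0,1]]' && python3 -m inch '[[0,0.05,0,0,0,0,1],[0,0.08,0,0,0,0,1],[0,0.08,0,0,0,0,1],[0,0.08,0,0,0,0,1],[0,0.08,0,0,0,0,1],[0,0.08,0,0,0,0,1],[0,0.075,0,0,0,0,1],[0,0,0,0,0,0,1],[0,0,0,0,0,0,1]]'
cat > e.py <<'E'
from h import *
np.set_printoptions(precision=3,suppress=True)
lens=np.array([711,267,270.]);a=np.radians(10.)
xs=np.array([np.cos(a)*.866,np.sin(a)*.866,.5]); ys=np.array([-np.sin(a),np.cos(a),0]); zs=np.cross(xs,ys)
Rt=np.c_[xs,-ys,-zs]; pt=lens-120*xs-38.5*xs+27.7*zs; foc=lens-120*xs
p,r,s=now(); print(p,pt,s['joints']); step(p,r,pt,Rt)
for n in('top','side'):
    P=env.read_camera(n); cv2.imwrite(f'pics/{n}f.png',P['img'][:,:,::-1])
    c,u,v=cloud(P,np.ones((420,560),bool)); im=P['img'][v,u].astype(int)
    L=(c-foc)@np.c_[xs,ys,zs]; k=(abs(L)<[4,14,15]).all(1)&(im.min(1)>80)
    print(n,'face',k.sum(),'label-local pts mean',L[k].mean(0),L[k].min(0),L[k].max(0))
    if k.sum()>10: print(' normal',np.linalg.svd(L[k]-L[k].mean(0))[2][2])
    k=(abs(L-[-38.5,0,61])<[35,35,6]).all(1)&(im.min(1)>80); print(' crown',k.sum(),L[k].mean(0))
    x=pix(P,foc+40*xs).astype(int); cv2.imwrite(f'pics/{n}fc.png',cv2.resize(P['img'][max(0,x[1]-80):x[1]+80,max(0,x[0]-80):x[0]+80,::-1],(560,560)))
    for t in('label','lens'):
        for q in env.find_in(P,t)[:2]: print(' ',t,q['score'],w(P,q['centre']))
E
python3 e.py
```

```text
t: 16.3
eef_pos: [562.6, 241.7, 215.2]
tcp_rot: [3.142, 0.001, 0.175]
ft_force: [-0.3, -0.2, -2.7]
opening: 0.608
grip_force: 30.0
t: 17.42
eef_pos: [563.2, 240.0, 215.9]
tcp_rot: [3.141, -0.524, 0.172]
ft_force: [0.2, -0.5, -4.1]
opening: 0.606
grip_force: 30.0
[563.201 240.013 215.897] [562.185 240.76  214.738] [ 0.33   0.333  1.945 -0.23   0.353  1.924]
turn rad [ 0.001 -0.    -0.002] shift cm in start axes [-0.134 -0.091  0.057] in end axes [-0.133 -0.091  0.057]
top face 53 label-local pts mean [-0.927 -2.919  5.607] [ -3.94  -13.835 -13.828] [ 1.013 10.034 14.659]
 normal [-0.998 -0.002 -0.068]
 crown 212 [-28.291  -0.012  59.299]
  label 0.83 [ 333.796 -118.906   80.088]
  label 0.76 [ 342.291 -214.324   79.504]
  lens 0.77 [747.011 268.994 306.738]
side face 19 label-local pts mean [-1.257 -6.493  9.232] [ -3.801 -13.856  -9.085] [ 2.241  4.788 14.815]
 normal [-0.991 -0.002  0.135]
 crown 0 [nan nan nan]
  label 0.84 [ 439.819 -339.338   79.097]
  label 0.73 [ 336.077 -238.661   80.497]
  lens 0.82 [751.522 256.992 302.029]e.py:13: RuntimeWarning: Mean of empty slice.
  k=(abs(L-[-38.5,0,61])<[35,35,6]).all(1)&(im.min(1)>80); print(' crown',k.sum(),L[k].mean(0))
  ret = um.true_divide(
```

View pics/sidefc.png

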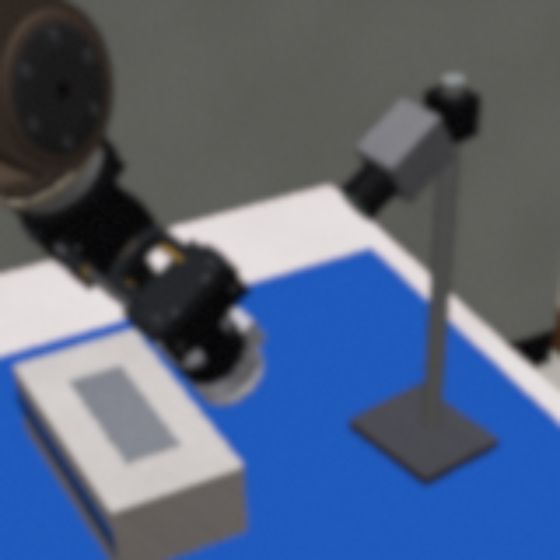

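View pics/topfc.png

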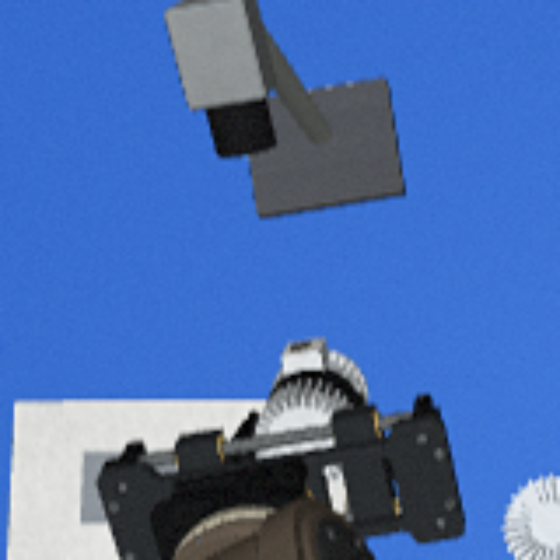

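The side view shows the sensor held at (230,360), tilted and clear of the camera. The top view shows the label face at (305,350) pointing at the lens (245,145). I'll do one numeric check of the lens estimate before handing in.

Run:
```python
from h import *
lens=np.array([711,267,270.]);a=np.radians(10.)
xs=np.array([np.cos(a)*.866,np.sin(a)*.866,.5]); ys=np.array([-np.sin(a),np.cos(a),0]); zs=np.cross(xs,ys)
for n in('top','side'):
    P=env.read_camera(n); c,u,v=cloud(P,np.ones((420,560),bool)); im=P['img'][v,u].astype(int)
    L=(c-lens)@np.c_[xs,ys,zs]
    h=(abs(L-[40,0,0])<[60,40,40]).all(1)&(im.max(1)-im.min(1)<40)
    b=h&(L[:,0]<28)&(im.max(1)<80); g=h&(L[:,0]>30)&(L[:,0]<80)&(im.min(1)>80)
    for t,k in(('barrel',b),('grey',g)): print(n,t,k.sum(),np.percentile(L[k],[3,50,97],axis=0).round(1).tolist())
    x=pix(P,lens)-pix(P,lens-120*xs+40*xs).astype(int); print(280+3.5*x)
p,r,s=now(); print(s['t'],p,s['grip_force'],s['qvel'].round(4))
```

```text
top barrel 243 [[1.4, -14.6, 2.4], [14.0, -1.9, 13.6], [26.7, 15.6, 18.2]]
top grey 612 [[31.7, -18.2, 18.3], [55.7, 1.8, 21.1], [78.6, 22.1, 23.7]]
[249.03564778 147.1561844 ]
side barrel 135 [[2.3, -15.4, -8.1], [13.4, -8.6, 10.6], [26.7, 8.3, 17.8]]
side grey 229 [[33.2, -20.7, 17.8], [55.0, -0.5, 21.2], [78.2, 20.9, 23.5]]
[354.0034805  205.96742322]
17.825 [563.04194796 240.49845506 215.61746076] 29.997531473636627 [ 0.0006 -0.0012  0.0028 -0.0029 -0.0012  0.0026]
```

The lens estimate holds to about 2 mm, the arm is still and the grip is at 30 N. Handing in.

```bash
python3 -m inch '[[0,0,0,-0.1,-0.05,0,1],[0,0,0,0,0,0,1],[0,0,0,0,0,0,1],[0,0,0,0,0,0,1]]' && python3 -c "
from cell import env
print(env.job_done())"
```

```text
t: 18.32
eef_pos: [562.0, 240.9, 215.2]
tcp_rot: [-3.141, -0.525, 0.173]
ft_force: [0.1, -0.3, -4.3]
opening: 0.608
grip_force: 30.0
the job is handed in; nothing more can be done
None
```

I turned the sensor on the pad until its label faced the scanner window (measured within about 1°), let it stand released for about a second, and handed in at 18.3 s with it held still in front of the lens. By my measurements the label is within a few millimetres of the focus point; the hand-in returned no verdict.

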